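# Set the polariser stage to 40 degrees and clamp it

## Robot

A 7-joint arm with a two-finger parallel gripper is mounted at the origin on a cart in front of the work surface, level with it; the furniture and walls round the work are solid. World frame = base frame: x ahead of the robot, y to its left, z up, the work surface at z = 0. Lengths are in m, angles in rad, forces in N, time in s.
With the tool pointing down it reaches from about 0.4 to 0.85 m from the base axis. Payload 4.5 kg.
Tool frame: the origin (TCP) lies midway between the tips of the shut fingers; the grasp point (between the pads) lies 19 mm behind it; z points along the fingers, x is the direction in which the jaws open and shut, and the axes are right-handed (so a half turn about z gives the same grasp; the last joint's range is limited). The gripper opens to 85 mm and grips with 20 to 120 N. Pads are 22 mm wide; open, the fingers measure 114 mm over their backs; the gripper's body (76 mm by 85 mm) begins 54 mm behind the grasp point. The pads swing forward as they close: fully open they stand 13 mm farther back than shut.
Start: joints at [-1.269, 0.689, -0.195, 1.565, 0.157, 0.902, -0.215], TCP at [0.165, 0.603, 0.231] pointing down, gripper open.
Joint ranges: [-3.01, 3.01], [-0.46, 2.08], [-1.47, 1.51], [0.13, 2.56], [-1, 4.14], [0.04, 2.09], [-2.66, 2.66]. Speed limits (rad/s): [2.57, 2.57, 3.14, 3.14, 3.14, 3.14, 3.14].

## Interface

Orientations are given as a unit quaternion [x, y, z, w].
In Python, from workcell import monitor, viewer, order gives the robot as it stands.
- The arm moves only by the shell command python3 -m crank 'ROWS' [FORCE]. ROWS is JSON, a list of rows, each a list of 7 numbers: the opening, from 0 (shut) to 1 (fully open), then the shift along the tool's x, y, z as a fraction of full scale, then the turn, a rotation vector about the tool's x, y, z as a fraction of full scale. A call has 1 to 8 rows; each row is the pose to reach, as a shift and turn from the pose measured when the call began, along the tool's axes at that moment; what a row does not reach only later rows make up. Full scale, the value 1, is 25 cm for a shift and 90 degrees for a turn. A row lasts 1/8 s, in which the tool goes at most 62.5 mm and 10.7 degrees, less where a joint would pass 70% of its speed; a pose out of reach is approached as far as the arm can. A call with a number of a shift or a turn outside -1 to 1 is refused whole. A call with a gripper value outside its range is refused whole. The fingers move at their own pace and stop on an object; FORCE is the grip in N (left out, the last holds). Time passes only in rows, so rows that repeat a pose let the fingers close. It gives the time, the measured TCP pose, the force and the opening at its end, in the units of the state.
- monitor.get_state(): the state, without advancing time (a new reading comes with each control period).
- viewer.capture(name): name is "scene" or "top"; returns the picture (420x560x3 uint8, blue, green, red); there is no depth.
- viewer.camera_model(name): a dict with "camera_matrix" (3x3 intrinsics, pixels), "pose" (4x4, takes a point from camera to world coordinates). Camera axes: x right, y down, z forward; pixel columns grow to the right and rows downward; lengths in m; the calibration is good to about 2 mm. A picture is of the moment at which its call begins. camera_model takes no time and is no camera call.
- order.close_job(): hands the job in, once; it reports no verdict.
The state is a dict: "time_s": time; "qpos": joint angles; "dq": joint speeds; "tau": joint torques, N m; "position": TCP position; "orientation": TCP orientation; "ft_force": force on the tool from outside, world axes, zero at the start; "moment": the same for the moment, N m; "opening": opening from 0.0 (shut) to 1.0 (fully open).
Only numpy, scipy, OpenCV 4.12 (cv2) and the standard library are available. Lean on these libraries where they do the work, as an engineer would, in place of code of your own. Each camera call takes 0.05 s, during which the arm holds its last target. There are 200 camera calls.

## Task

Set the analyser stage on the bench to 40 degrees: first swing its red-handled clamp lever right out, then turn the black head until the scale reads 40 at the red index line (within two degrees), and swing the lever fully back home to clamp the setting. Never turn the disc while it is clamped, and leave the glassware and mortar near it alone.

Things in the scene. Friction and masses are not known exactly. Their poses are not given: they have to be found in the camera images.
- stage: Fixed grey base plate on the worktop, 230 (its x) x 270 (its y) x 12 mm. Origin: centre of its underside; z up; its -x edge is the front, facing the robot. On it a white-faced disc, diameter 170 mm, top at z 32 mm, turns about a vertical axis at the base's (0, +35) mm; the clamp lever's vertical pivot is at (0, -77) mm. At the disc's front a white block, top at z 32 mm, bears the index line.
- analyser (a joint): Angle of disc and head, rad = the scale's reading at the index line (40 degrees = 0.698). Grows counter-clockwise seen from above; range -0.15 to 2.25; starts between 66 and 110 degrees. Stays where left: even friction 0.12 N m, clamped or not, so mind not to turn it while clamped.
- head_centre (a point): Centre of the black head on the disc, on the disc's axis, 55 mm above the worktop. The head is a box 76 mm long (point x), 36 mm wide (point y; grip it across this), from 32 to 74 mm above the worktop, amber window in its top; it turns with the disc. At reading 0 its axes are parallel to the base's; at reading q turned counter-clockwise by q.
- zero_mark (a point): The red zero mark of the scale, on the disc's top 78 mm from the axis along the head's -x; turns with the disc. From it, clockwise seen from above, black marks every 5 degrees to 120 along the rim, longer ones every 10, longest with figures every 20.
- index_line (a point): Fixed: inner end of the red index line, at the disc's rim, 32 mm above the worktop, at the base's (-87, +35) mm.
- analyser_axis (a point): Fixed: a point on the disc's vertical axis, 55 mm above the worktop; axes as the base's.
- clamp_lever (a joint): Lever angle about its vertical pivot, rad, counter-clockwise seen from above. 0 = home, clamped: arm along the base's -x, steel tongue over the disc's rim. Stop at 1.5: arm nearly along the base's -y, tongue clear. Right out: beyond 1.1; fully home: below 0.1. Friction 0.07 N m, stays where left. Starts between 0 and 0.05.
- clamp_pivot (a point): Fixed: point on the lever's vertical pivot axis, 40 mm above the worktop; axes as the base's.
- lever_grip (a point): On the axis of the lever's upright red handle, 71 mm above the worktop and 70 mm from the pivot: grip here. The handle is a cylinder of diameter 18 mm, red from 44 to 93 mm above the worktop, the steel arm below it. It is fixed to the arm but may slip round in a grip.
- beaker: Bystander: glass beaker, diameter about 73 mm, 94 mm tall, loose, to the left of the stage. Origin: centre of its underside.
- flask: Bystander: conical flask with blue contents, diameter 80 mm, 126 mm tall, loose, behind the stage. Origin: centre of its underside.
- mortar_bowl: Bystander: white mortar, diameter 91 mm, 50 mm tall, loose, behind the stage. Origin: centre of its underside.

How it is judged:
On the way, in this order (a step that is already met when the one before it is completed fails the run):
1. the clamp lever is swung right out (beyond 1.1 rad), the disc not yet turned (zero mark moved less than 8 mm) (value of joint clamp_lever above 1.1 rad and distance of zero_mark from where it was at the start of the episode below 0.008 m), for 0.1 s.
2. with the lever out (beyond 0.9 rad), the scale reads 40 degrees within 0.04 rad (2.3 degrees), the disc at rest (value of joint analyser between 0.658 and 0.738 rad and value of joint clamp_lever above 0.9 rad and velocity of joint analyser between -0.05 and 0.05 rad/s), for 0.2 s.
3. the lever is fully home again (below 0.1 rad) with the reading kept (value of joint analyser between 0.658 and 0.738 rad and value of joint clamp_lever below 0.1 rad), for 0.2 s.
At the end, for the whole second after the job is handed in: The scale reads 40 degrees within 0.04 rad (2.3 degrees), the clamp lever is fully home (below 0.1 rad), and both are at rest (all of step 3 and velocity of joint analyser between -0.03 and 0.03 rad/s and velocity of joint clamp_lever between -0.05 and 0.05 rad/s); the robot touches nothing.
It fails at once if the disc is turned while clamped (lever below 0.5 rad, disc faster than 0.2 rad/s) (value of joint clamp_lever below 0.5 rad and (velocity of joint analyser above 0.2 rad/s or velocity of joint analyser below -0.2 rad/s)).
It fails at once if the beaker, flask or mortar is shifted by more than 15 mm or tipped by more than 0.3 rad (distance of any of beaker, flask, mortar_bowl from where it was at the start of the episode above 0.015 m or angle between any of beaker, flask, mortar_bowl's own z axis and vertical above 0.3 rad).
It also fails if it takes over 61 s, if anything falls off the work surface, if the arm or the gripper's body presses on something with over 40 N, if the wrist force passes 120 N, or if a joint passes its speed limit or range.

## Working session

There is one attempt and no reset: what is moved stays moved. The work goes in short steps, Python scripts to look and compute and a shell command to move; the robot and the scene stay as the last step left them, time stands still between calls to the robot, and variables do not carry over. Pictures are saved under pics/ and viewed, about 8 in all and at most 12, crops included, and the job is handed in when it is done.

```bash
mkdir -p pics; ls; python3 - <<'E'
from workcell import monitor, viewer
import cv2, numpy as np
s=monitor.get_state(); print(s)
for n in("scene","top"):
    cv2.imwrite(f"pics/{n}0.png",viewer.capture(n))
    m=viewer.camera_model(n); print(n,np.round(m["camera_matrix"],1).tolist(),np.round(m["pose"],3).tolist())
E
```

```text
pics
{'time_s': 0.0, 'qpos': array([-1.26919611,  0.68999023, -0.19453509,  1.56638055,  0.15731414,
        0.90248111, -0.21511552]), 'dq': array([ 0.00143047, -0.00032637,  0.00040822,  0.00128679,  0.00012486,
        0.00095302, -0.00041418]), 'tau': array([ 2.69411203e-04, -5.39600480e+01, -1.26644634e+00, -1.58542621e+01,
        9.07985203e-03,  9.46844928e-03, -6.98048467e-06]), 'position': array([0.16524754, 0.60207166, 0.23047096]), 'orientation': array([ 7.95146110e-01,  6.06417178e-01, -6.99462171e-04,  6.16165035e-04]), 'ft_force': array([-1.07436665,  0.78605696,  0.27177175]), 'moment': array([-0.01364926, -0.03692596,  0.03514659]), 'opening': 1.0002056878526573}
scene [[436.8, 0.0, 280.7], [0.0, 436.8, 207.2], [0.0, 0.0, 1.0]] [[0.521, -0.563, 0.642, -0.038], [-0.854, -0.334, 0.4, -0.314], [-0.01, -0.756, -0.654, 0.74], [0.0, 0.0, 0.0, 1.0]]
top [[397.0, 0.0, 277.6], [0.0, 397.0, 206.1], [0.0, 0.0, 1.0]] [[0.114, -0.968, 0.222, 0.411], [-0.993, -0.111, 0.027, 0.089], [-0.002, -0.224, -0.975, 1.034], [0.0, 0.0, 0.0, 1.0]]
```

View pics/scene0.png

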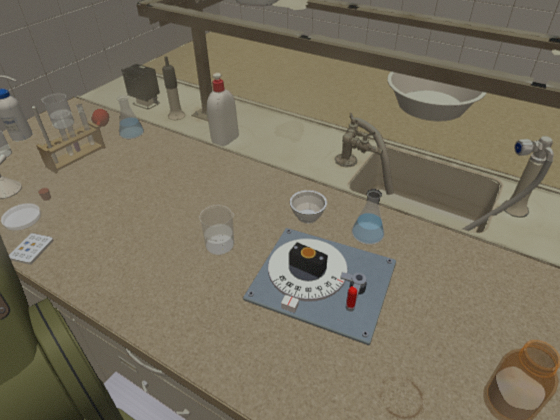

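View pics/top0.png

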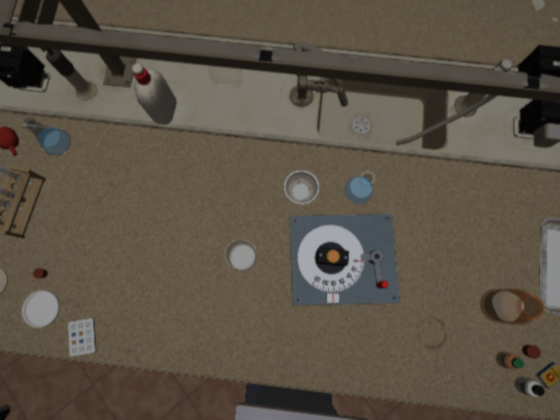

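The two pictures show the stage: in the top view the plate is at about (290-397, 214-304), the disc centre near (332,258), the red handle at (384,285) and the index block at (333,298). In the scene view the disc is near (308,268) and the handle at (352,297).

```bash
cat > h.py <<'E'
import cv2, numpy as np
from workcell import monitor, viewer
from scipy.spatial.transform import Rotation as R
def ray(n,uv,z):
    m=viewer.camera_model(n);K=np.array(m["camera_matrix"]);T=np.array(m["pose"])
    uv=np.atleast_2d(np.asarray(uv,float)); d=np.c_[uv,np.ones(len(uv))]@np.linalg.inv(K).T@T[:3,:3].T
    return T[:3,3]+d*((z-T[2,3])/d[:,2])[:,None]
def proj(n,p):
    m=viewer.camera_model(n);K=np.array(m["camera_matrix"]);T=np.array(m["pose"])
    c=(np.atleast_2d(p)-T[:3,3])@T[:3,:3]@K.T
    return c[:,:2]/c[:,2:]
E
python3 - <<'E'
from h import *
for n,(x0,y0,x1,y1) in dict(top=(280,205,405,312),scene=(240,225,402,335)).items():
    im=cv2.imread(f"pics/{n}0.png"); hsv=cv2.cvtColor(im,cv2.COLOR_BGR2HSV)
    box=np.zeros(im.shape[:2],bool); box[y0:y1,x0:x1]=1
    H,S,V=[hsv[...,i] for i in range(3)]
    plate=((H>95)&(H<125)&(S>40)&(V>50)&box).astype(np.uint8)*255
    c=max(cv2.findContours(plate,0,2)[0],key=cv2.contourArea)
    q=ray(n,cv2.convexHull(c)[:,0],.012)[:,:2]
    r=cv2.minAreaRect((q*1000).astype(np.float32)); print(n,"plate",r)
    white=((S<45)&(V>140)&box).astype(np.uint8)*255
    for c in cv2.findContours(white,0,2)[0]:
        if cv2.contourArea(c)>20:
            q=ray(n,cv2.convexHull(c)[:,0],.032)[:,:2]*1000
            print(" white",cv2.contourArea(c),cv2.fitEllipse(q.astype(np.float32)) if len(q)>5 else q.mean(0))
    red=(((H<8)|(H>172))&(S>130)&(V>90)&box).astype(np.uint8)
    k,l,st,ce=cv2.connectedComponentsWithStats(red)
    for i in range(1,k):
        print(" red",st[i],ce[i],(ray(n,ce[i],.032)[0]*1000).round(1),"z93",(ray(n,ce[i],.093)[0]*1000).round(1))
    amb=((H>8)&(H<22)&(S>150)&(V>110)&box).astype(np.uint8)
    k,l,st,ce=cv2.connectedComponentsWithStats(amb)
    for i in range(1,k):
        if st[i][4]>15: print(" amber",st[i],(ray(n,ce[i],.074)[0]*1000).round(1))
    blk=((V<45)&box).astype(np.uint8)
    c=max(cv2.findContours(blk,0,2)[0],key=cv2.contourArea)
    print(" head",cv2.minAreaRect((ray(n,cv2.convexHull(c)[:,0],.074)[:,:2]*1000).astype(np.float32)))
im=cv2.imread("pics/top0.png")[205:312,280:405]; a=cv2.resize(im,None,fx=3.2,fy=3.2,interpolation=2)
im=cv2.imread("pics/scene0.png")[225:335,240:402]; b=cv2.resize(im,(400,342*400//400),fx=0,fy=0,interpolation=2)
b=cv2.resize(b,(400,a.shape[0])); cv2.imwrite("pics/crop0.png",np.hstack([a,b]))
E
```

```text
top plate ((527.8662109375, -64.77113342285156), (220.05154418945312, 261.1047058105469), 7.873490333557129)
 white 28.0 [426.98865622 -52.26167984]
 white 31.5 ((424.6739807128906, -35.5786247253418), (15.868103981018066, 22.37578582763672), 101.22796630859375)
 white 3115.5 ((523.8038940429688, -30.19038963317871), (164.84059143066406, 165.98822021484375), 21.044261932373047)
 red [382 281   6   7  38] [384.5 284. ] [ 473.2 -169.    32. ] z93 [ 469.4 -153.3   93. ]
 amber [328 250  11  12 103] [523.4 -31.   74. ]
 head ((517.9818115234375, -27.492385864257812), (75.62384033203125, 68.55242156982422), 69.49144744873047)
scene plate ((701.07275390625, -97.77433013916016), (57.68529510498047, 71.15658569335938), 30.752336502075195)
 white 51.5 ((424.1522521972656, -52.81318664550781), (17.455909729003906, 24.53973388671875), 102.4651107788086)
 white 47.5 ((421.8754577636719, -36.401145935058594), (16.475414276123047, 24.37348747253418), 92.9247055053711)
 white 3569.5 ((521.2589721679688, -30.786624908447266), (169.04904174804688, 169.30230712890625), 97.72185516357422)
 red [347 286  10  22 159] [351.56603774 296.55974843] [ 495.5 -145.8   32. ] z93 [ 449.5 -160.3   93. ]
 amber [301 248  14  10 107] [521.3 -30.6  74. ]
 head ((504.01373291015625, -39.77029800415039), (84.99915313720703, 60.36402130126953), 89.63352966308594)
```

View pics/crop0.png

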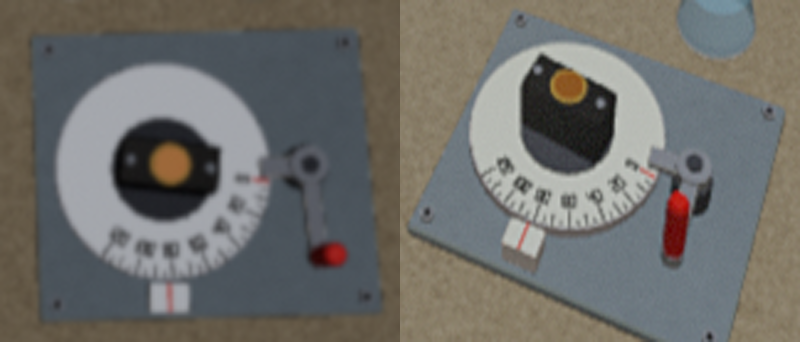

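The crop shows the head's long side almost along image x, the red zero mark at the tongue side (top px ~(361,261), scene ~(340,281)) and the red index line on the block at the front. Next I work out the reading and the first move.

```bash
cat >> h.py <<'E'
PSI=np.radians(8.0); AX=np.array([.5225,-.0305])
def base(p): # base-plate coords -> world xy
    c,s=np.cos(PSI),np.sin(PSI); o=AX-np.array([-s,c])*.035
    return o+np.array([[c,-s],[s,c]])@np.array(p)
def row(pos,yawdeg):
    s=monitor.get_state(); r0=R.from_quat(s["orientation"])
    y=np.radians(yawdeg); rt=R.from_matrix([[np.cos(y),np.sin(y),0],[np.sin(y),-np.cos(y),0],[0,0,-1]])
    d=r0.inv().apply(np.array(pos)-s["position"])/.25; t=(r0.inv()*rt).as_rotvec()/(np.pi/2)
    print("row",np.round(np.r_[d,t],3).tolist(),"pos",s["position"].round(4),"xaxis yaw",round(np.degrees(np.arctan2(*r0.as_matrix()[[1,0],0])),1),"q",s["qpos"].round(2),"t",round(s["time_s"],2))
def red(n,im,c,r,zs):
    hsv=cv2.cvtColor(im,cv2.COLOR_BGR2HSV); a=im.astype(int); e=a[...,2]-np.maximum(a[...,0],a[...,1])
    yy,xx=np.mgrid[:im.shape[0],:im.shape[1]]; w=np.where((np.hypot(xx-c[0],yy-c[1])<r)&(e>25),e,0)
    if w.sum()==0: return None
    u=np.array([(w*xx).sum(),(w*yy).sum()])/w.sum(); return u,ray(n,u,zs)[0]
E
python3 - <<'E'
from h import *
for n,zc,ic in(("top",(361,261),(333,298)),("scene",(340,281),(291,303))):
    im=cv2.imread(f"pics/{n}0.png")
    a=red(n,im,zc,6,.032); b=red(n,im,ic,6,.032); print(n,a,b)
    for p in (a,b):
        if p: v=p[1][:2]-AX; print(np.hypot(*v)*1000,np.degrees(np.arctan2(v[1],v[0]))-180-8)
print(base([0,-77e-3]),base([-.07,-.077]))
for n,uv in(("top",(361,190)),):print("flask",ray(n,uv,.02))
row([.37,.42,.23],40); row([.39,.45,.23],30)
E
```

```text
top (array([361.34911243, 260.83431953]), array([ 0.52365634, -0.10817291,  0.032     ])) (array([332.62708333, 296.95833333]), array([ 0.42732217, -0.04391498,  0.032     ]))
77.6815213763787 -277.14708257933955
96.1185746457335 -359.97720974120614
scene (array([339.88421053, 280.32421053]), array([ 0.52123258, -0.10782534,  0.032     ])) (array([289.20184697, 300.94327177]), array([ 0.4222387 , -0.04437909,  0.032     ]))
77.3357235170721 -278.9390344651549
101.21737148270535 -360.1186818986298
[ 0.53808739 -0.14141002] [ 0.46876862 -0.15115214]
flask [[ 0.71102646 -0.09712489  0.02      ]]
row [-0.486, 0.982, 0.003, 0.0, 0.001, 0.385] pos [0.1653 0.6021 0.2305] xaxis yaw 74.7 q [-1.27  0.69 -0.19  1.57  0.16  0.9  -0.22] t 0.1
row [-0.349, 1.028, 0.003, 0.001, 0.001, 0.496] pos [0.1653 0.6021 0.2305] xaxis yaw 74.7 q [-1.27  0.69 -0.19  1.57  0.16  0.9  -0.22] t 0.1
```

```bash
python3 -m crank '[[1,-0.16,0.3,0,0,0,0.1],[1,-0.33,0.65,0,0,0,0.22],[1,-0.49,0.98,0,0,0,0.34],[1,-0.49,0.98,0,0,0,0.38],[1,-0.49,0.98,0,0,0,0.38]]'; python3 -c "
from h import *
row([.46,.17,.23],8); row([.45,.2,.23],8)"
```

```text
time_s: 0.72
position: [0.3728, 0.4149, 0.2305]
orientation: [0.94, 0.343, -0.0, 0.002]
ft_force: [-0.4, 0.7, 0.0]
opening: 1.001
row [-0.363, 0.974, 0.007, 0.003, 0.001, 0.356] pos [0.3728 0.4149 0.2305] xaxis yaw 40.1 q [-0.89  0.6  -0.05  1.77  0.05  0.77 -0.27] t 0.72
row [-0.317, 0.857, 0.006, 0.003, 0.001, 0.356] pos [0.3728 0.4149 0.2305] xaxis yaw 40.1 q [-0.89  0.6  -0.05  1.77  0.05  0.77 -0.27] t 0.72
```

```bash
python3 -m crank '[[1,-0.09,0.25,0,0,0,0.1],[1,-0.18,0.49,0,0,0,0.2],[1,-0.27,0.74,0,0,0,0.3],[1,-0.36,0.97,0,0,0,0.356],[1,-0.36,0.97,0,0,0,0.356],[1,-0.36,0.97,0,0,0,0.356]]'; python3 -c "
from h import *
row([.4688,-.06,.2],8)"
```

```text
time_s: 1.48
position: [0.46, 0.1709, 0.2316]
orientation: [0.998, 0.069, 0.0, 0.002]
ft_force: [-0.6, 0.3, 0.3]
opening: 1.001
row [-0.093, 0.919, 0.131, 0.003, -0.0, -0.001] pos [0.46   0.1709 0.2316] xaxis yaw 7.9 q [-0.5   0.52  0.08  1.97 -0.06  0.66 -0.25] t 1.48
```

```bash
python3 -m crank '[[1,-0.02,0.23,0,0,0,0],[1,-0.05,0.46,0.05,0,0,0],[1,-0.07,0.7,0.1,0,0,0],[1,-0.093,0.92,0.13,0,0,0],[1,-0.093,0.92,0.13,0,0,0]]'; python3 -c "
from h import *
row([.4688,-.152,.13],8);row([.4688,-.152,.052],8)"
```

```text
time_s: 2.1
position: [0.4685, -0.0632, 0.1997]
orientation: [0.998, 0.066, -0.0, 0.003]
ft_force: [-0.0, 0.6, 0.3]
opening: 0.999
row [-0.046, 0.35, 0.281, 0.004, 0.001, -0.004] pos [ 0.4685 -0.0632  0.1997] xaxis yaw 7.6 q [ 0.01  0.55  0.03  2.05 -0.02  0.54  0.19] t 2.1
row [-0.045, 0.349, 0.593, 0.004, 0.001, -0.004] pos [ 0.4685 -0.0632  0.1997] xaxis yaw 7.6 q [ 0.01  0.55  0.03  2.05 -0.02  0.54  0.19] t 2.1
```

```bash
python3 -m crank '[[1,-0.023,0.18,0.1,0,0,0],[1,-0.046,0.35,0.2,0,0,0],[1,-0.046,0.35,0.3,0,0,0],[1,-0.046,0.35,0.45,0,0,0],[1,-0.046,0.35,0.59,0,0,0],[1,-0.046,0.35,0.59,0,0,0]]'; python3 -c "
from h import *
row([.4688,-.152,.052],8)
for n in('top','scene'):cv2.imwrite(f'pics/{n}1.png',viewer.capture(n))
a=cv2.imread('pics/top1.png')[185:325,280:440];b=cv2.imread('pics/scene1.png')[215:355,260:420]
cv2.imwrite('pics/g1.png',cv2.resize(np.hstack([a,b]),(800,350)))"
```

```text
time_s: 2.85
position: [0.4683, -0.1488, 0.0508]
orientation: [0.998, 0.069, -0.002, 0.001]
ft_force: [-0.2, 1.0, 0.3]
opening: 0.996
row [0.0, 0.013, -0.005, 0.001, 0.003, -0.001] pos [ 0.4683 -0.1488  0.0508] xaxis yaw 7.9 q [0.21 0.84 0.   2.1  0.01 0.21 0.34] t 2.85
```

View pics/g1.png

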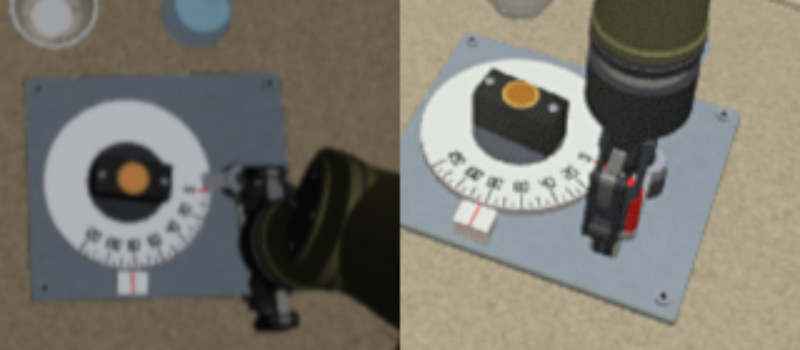

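The picture shows the red handle standing between the two fingers (scene crop about (630,205)) with the disc untouched. I'll close on it.

```bash
python3 -m crank '[[0.6,0,0.012,0,0,0,0],[0.3,0,0.012,0,0,0,0],[0.1,0,0.012,0,0,0,0],[0.1,0,0.012,0,0,0,0],[0.1,0,0.012,0,0,0,0],[0.1,0,0.012,0,0,0,0]]' 30; python3 -c "
from h import *
print(monitor.get_state()['moment'])
row([.4688,-.152,.052],8)"
```

```text
time_s: 3.7
position: [0.4687, -0.1537, 0.0537]
orientation: [0.998, 0.068, -0.001, 0.002]
ft_force: [-2.3, -0.4, 7.1]
opening: 0.199
[-0.02501189  0.46264312 -0.02205159]
row [0.001, -0.007, 0.007, 0.003, 0.001, -0.003] pos [ 0.4687 -0.1537  0.0537] xaxis yaw 7.7 q [0.22 0.84 0.   2.09 0.01 0.21 0.34] t 3.7
```

```bash
python3 -m crank '[[0.1,0.006,0.047,0,0,0,0],[0.1,0.022,0.101,0,0,0,0],[0.1,0.049,0.150,0,0,0,0],[0.1,0.085,0.192,0,0,0,0],[0.1,0.129,0.227,0,0,0,0],[0.1,0.179,0.253,0,0,0,0],[0.1,0.230,0.267,0,0,0,0],[0.1,0.232,0.268,0,0,0,0]]'; python3 -c "
from h import *
p=monitor.get_state()['position'][:2]-base([0,-.077]);print(np.hypot(*p),np.arctan2(p[1],p[0])+np.pi-PSI)
row([.4688,-.152,.052],8)"
```

```text
time_s: 4.7
position: [0.5327, -0.2177, 0.0537]
orientation: [0.998, 0.066, -0.003, 0.005]
ft_force: [-3.3, -9.0, -0.0]
opening: 0.2
0.07651567324829049 1.3610828179698142
row [-0.219, -0.294, 0.005, 0.006, 0.004, -0.005] pos [ 0.5327 -0.2177  0.0537] xaxis yaw 7.5 q [ 0.3   0.89 -0.01  1.85  0.04  0.41  0.4 ] t 4.7
```

```bash
python3 -m crank '[[0.4,0,-0.012,0,0,0,0],[0.7,0,-0.012,0,0,0,0],[0.8,0,-0.012,0,0,0,0],[0.8,0,-0.012,-0.15,0,0,0],[0.8,0,-0.012,-0.35,0,0,0],[0.8,0,-0.012,-0.5,0,0,0],[0.8,0,-0.012,-0.5,0,0,0]]'; python3 -c "
from h import *
row([.5225,-.0305,.19],-8)"
```

```text
time_s: 5.58
position: [0.5353, -0.2137, 0.1817]
orientation: [0.998, 0.066, 0.0, 0.006]
ft_force: [-0.4, -0.5, -0.3]
opening: 0.802
row [0.046, -0.732, -0.042, 0.008, -0.001, 0.173] pos [ 0.5353 -0.2137  0.1817] xaxis yaw 7.6 q [ 0.3   0.68 -0.01  1.78  0.03  0.67  0.4 ] t 5.58
```

```bash
python3 -c "
from h import *
I={}
for n,zc in(('top',(361,261)),('scene',(340,281))):
    im=I[n]=viewer.capture(n); cv2.imwrite(f'pics/{n}2.png',im)
    a=red(n,im,zc,6,.032)
    if a: v=a[1][:2]-AX; print(n,a,np.hypot(*v),np.degrees(np.arctan2(v[1],v[0]))+180-8)
    print([red(n,im,proj(n,np.r_[base([-.07*np.cos(t),-.077-.07*np.sin(t)]),.093])[0],25,.093) for t in(1.4,)])
cv2.imwrite('pics/g2.png',cv2.resize(np.hstack([I['top'][185:325,280:440],I['scene'][215:355,260:420]]),(800,350)))
row([.5225,-.0305,.16],0)"
```

```text
top (array([361.42857143, 261.        ]), array([ 0.52326596, -0.10839868,  0.032     ])) 0.07790244556819603 82.56335569178688
[(array([409.14674102, 260.1686999 ]), array([ 0.53119172, -0.20799304,  0.093     ]))]
scene (array([339.87295082, 280.32581967]), array([ 0.52121676, -0.10780721,  0.032     ])) 0.07731785714574752 81.04902330690123
[(array([392.54412339, 285.57560523]), array([ 0.51204361, -0.21531548,  0.093     ]))]
row [0.056, -0.729, 0.067, 0.006, 0.004, 0.084] pos [ 0.5329 -0.2129  0.1786] xaxis yaw 7.6 q [ 0.3   0.69 -0.01  1.78  0.03  0.67  0.4 ] t 5.67
```

View pics/g2.png

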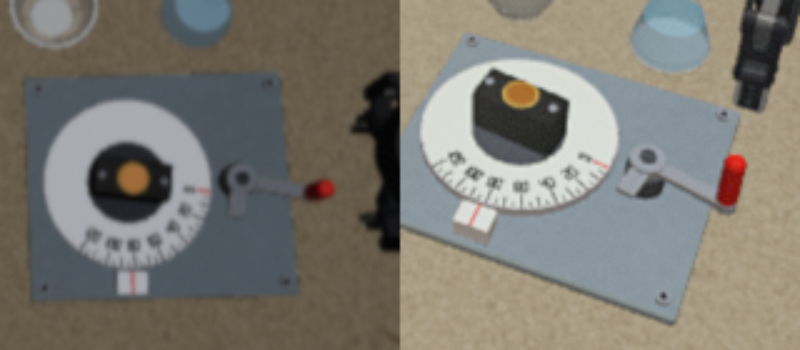

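The picture shows the lever out to the right, with its handle at (320,188) in the top crop. The zero mark is still at (203,190) and the disc hasn't turned. The reading is about 82°, so I grip the head at tool yaw 0.

```bash
python3 -m crank '[[1,0.014,-0.2,0.03,0,0,0.04],[1,0.028,-0.4,0.06,0,0,0.084],[1,0.042,-0.6,0.067,0,0,0.084],[1,0.056,-0.73,0.067,0,0,0.084],[1,0.056,-0.73,0.067,0,0,0.084],[1,0.056,-0.73,0.067,0,0,0.084]]'; python3 -c "
from h import *
row([.5225,-.0305,.045],0)"
```

```text
time_s: 6.42
position: [0.5219, -0.0312, 0.159]
orientation: [1.0, -0.0, -0.004, 0.006]
ft_force: [0.2, -1.1, 0.5]
opening: 0.999
row [0.006, -0.008, 0.456, 0.007, 0.005, -0.0] pos [ 0.5219 -0.0312  0.159 ] xaxis yaw -0.0 q [-0.08  0.67  0.07  1.95 -0.06  0.54  0.03] t 6.42
```

```bash
python3 -m crank '[[1,0.005,0,0.15,0.007,0.005,0],[1,0.005,0,0.3,0.007,0.005,0],[1,0.005,0,0.45,0.007,0.005,0],[0.8,0.005,0,0.455,0.007,0.005,0],[0.6,0.005,0,0.455,0.007,0.005,0],[0.3,0.005,0,0.455,0.007,0.005,0],[0.3,0.005,0,0.455,0.007,0.005,0],[0.3,0.005,0,0.455,0.007,0.005,0]]' 40; python3 -c "
from h import *
row([.5225,-.0305,.045],0);row([.5225,-.0305,.045],-42)"
```

```text
time_s: 7.42
position: [0.5224, -0.033, 0.0469]
orientation: [1.0, -0.0, 0.001, 0.001]
ft_force: [-2.5, -1.4, 7.5]
opening: 0.41
row [0.0, -0.01, 0.007, 0.001, -0.001, -0.0] pos [ 0.5224 -0.033   0.0469] xaxis yaw -0.0 q [-0.04  0.87  0.03  2.01 -0.07  0.27  0.04] t 7.42
row [0.0, -0.01, 0.007, 0.0, -0.001, 0.466] pos [ 0.5224 -0.033   0.0469] xaxis yaw -0.0 q [-0.04  0.87  0.03  2.01 -0.07  0.27  0.04] t 7.42
```

```bash
python3 -m crank '[[0.3,0,-0.004,0,0,0,0.06],[0.3,0,-0.008,0,0,0,0.13],[0.3,0,-0.01,0,0,0,0.2],[0.3,0,-0.01,0,0,0,0.27],[0.3,0,-0.01,0,0,0,0.34],[0.3,0,-0.01,0,0,0,0.41],[0.3,0,-0.01,0,0,0,0.46],[0.3,0,-0.01,0,0,0,0.466]]'; python3 -c "
from h import *
row([.5225,-.0305,.045],-42)
I={}
for n in ('top','scene'):
    im=I[n]=viewer.capture(n); cv2.imwrite(f'pics/{n}3.png',im)
    a=-np.radians(180-8-40); zc=proj(n,np.r_[base([-.078*np.cos(np.radians(40)),.035-.078*np.sin(np.radians(40))]),.032])[0]
    a=red(n,im,zc,7,.032); print(zc)
    if a: v=a[1][:2]-AX; print(n,a,np.hypot(*v),np.degrees(np.arctan2(v[1],v[0]))+180-8)
"
```

```text
time_s: 8.43
position: [0.5214, -0.0327, 0.0469]
orientation: [0.933, -0.359, 0.001, 0.002]
ft_force: [-1.3, -5.0, -7.6]
opening: 0.412
row [-0.003, -0.009, 0.008, 0.002, -0.002, -0.001] pos [ 0.5214 -0.0327  0.0469] xaxis yaw -42.1 q [-0.12  0.87  0.15  2.01 -0.41  0.28 -0.36] t 8.43
[351.97162514 281.40210166]
[320.18965235 293.41490354]
scene (array([319.92492492, 293.64864865]), array([ 0.46951387, -0.08827928,  0.032     ])) 0.07839627170990318 39.477810861956016
```

```bash
python3 -m crank '[[0.6,0,0,0,0,0,0],[0.9,0,0,0,0,0,0],[1,0,0,0,0,0,0],[1,0,0,0,0,0,0],[1,0,0,-0.2,0,0,0],[1,0,0,-0.4,0,0,0],[1,0,0,-0.56,0,0,0],[1,0,0,-0.56,0,0,0]]'; python3 -c "
from h import *
row([.535,-.2137,.182],8)"
```

```text
time_s: 9.52
position: [0.5235, -0.0323, 0.1898]
orientation: [0.933, -0.359, 0.004, 0.0]
ft_force: [0.2, 0.6, -0.1]
opening: 1.0
row [0.52, 0.508, 0.034, 0.001, -0.005, -0.557] pos [ 0.5235 -0.0323  0.1898] xaxis yaw -42.1 q [-0.22  0.64  0.32  1.94 -0.33  0.61 -0.43] t 9.53
```

```bash
python3 -m crank '[[1,0.12,0.12,0,0,0,-0.1],[1,0.25,0.25,0,0,0,-0.21],[1,0.38,0.38,0,0,0,-0.32],[1,0.52,0.51,0.03,0,0,-0.43],[1,0.52,0.51,0.03,0,0,-0.54],[1,0.52,0.51,0.03,0,0,-0.557],[1,0.52,0.51,0.03,0,0,-0.557]]'; python3 -c "
from h import *
I={}
for n in ('top','scene'):
    im=I[n]=viewer.capture(n); cv2.imwrite(f'pics/{n}4.png',im)
    zc=proj(n,np.r_[base([-.078*np.cos(np.radians(40)),.035-.078*np.sin(np.radians(40))]),.032])[0]
    a=red(n,im,zc,7,.032)
    if a: v=a[1][:2]-AX; print(n,a,np.hypot(*v),np.degrees(np.arctan2(v[1],v[0]))+180-8)
    print(red(n,im,proj(n,np.r_[base([-.07*np.cos(1.35),-.077-.07*np.sin(1.35)]),.07])[0],25,.071))
p=cv2.resize(I['top'][205:315,280:430],(800,587),interpolation=2)
b=cv2.resize(I['scene'][225:325,260:396],(800,588),interpolation=2)
cv2.imwrite('pics/g4a.png',p);cv2.imwrite('pics/g4b.png',b)
row([.5325,-.2137,.052],8)"
```

```text
time_s: 10.4
position: [0.5343, -0.2129, 0.1824]
orientation: [0.998, 0.07, 0.003, 0.001]
ft_force: [0.4, -0.3, 0.6]
opening: 1.001
top (array([351.53383459, 280.53383459]), array([ 0.47229975, -0.08723268,  0.032     ])) 0.07575395843296162 40.49579855843896
(array([409.18138884, 260.16039881]), array([ 0.53402532, -0.21501153,  0.071     ]))
scene (array([319.92458522, 293.66214178]), array([ 0.4694835 , -0.08829432,  0.032     ])) 0.07842788421267327 39.46888697760656
(array([392.54898889, 285.56651814]), array([ 0.53078959, -0.21195316,  0.071     ]))
row [-0.012, -0.0, 0.523, 0.002, -0.004, 0.0] pos [ 0.5346 -0.2129  0.1828] xaxis yaw 8.0 q [ 0.29  0.68  0.02  1.78 -0.02  0.67  0.46] t 10.5
```

View pics/g4a.png

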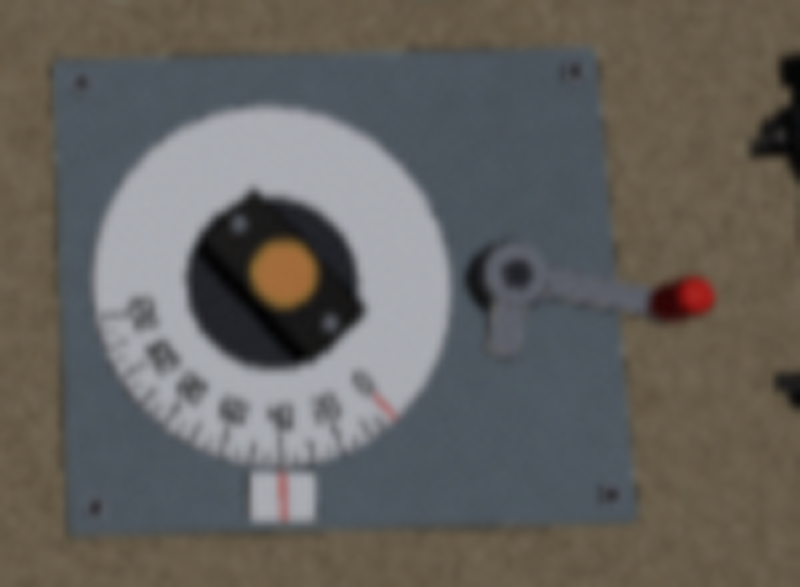

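View pics/g4b.png

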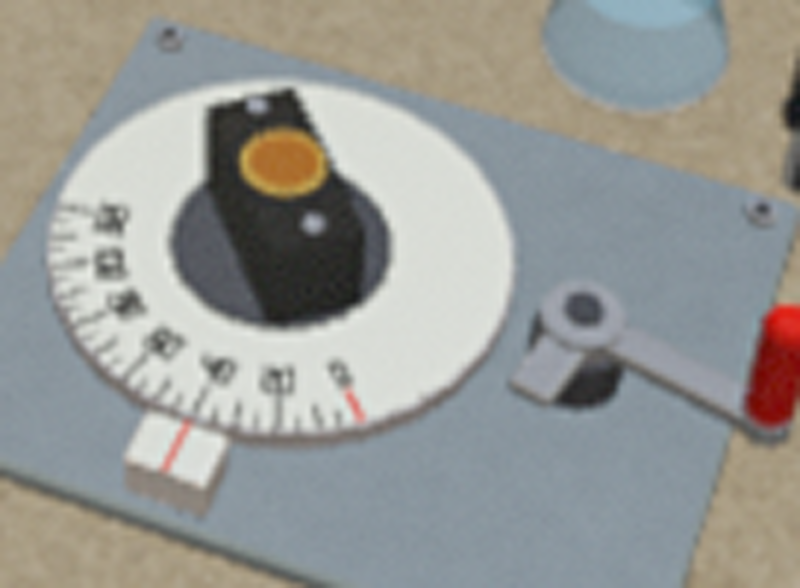

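Both views show the long 40 mark running straight into the red index line (top (283,450)→(283,480)). The numbers agree: 40.5° from top, 39.5° from scene. The lever is still out, so I go back to the handle.

```bash
python3 -m crank '[[1,-0.01,0,0.2,0,0,0],[1,-0.01,0,0.4,0,0,0],[1,-0.01,0,0.515,0,0,0],[0.6,-0.01,0,0.515,0,0,0],[0.3,-0.01,0,0.515,0,0,0],[0.1,-0.01,0,0.515,0,0,0],[0.1,-0.01,0,0.515,0,0,0],[0.1,-0.01,0,0.515,0,0,0]]' 30; python3 -c "
from h import *
p=monitor.get_state()['position'][:2]-base([0,-.077]);print(np.hypot(*p),np.arctan2(p[1],p[0])+np.pi-PSI)
row([.4688,-.152,.052],8);row([.4680,-.1505,.052],8)"
```

```text
time_s: 11.5
position: [0.5336, -0.214, 0.0553]
orientation: [0.998, 0.07, 0.004, 0.002]
ft_force: [-0.8, 0.9, 7.0]
opening: 0.198
0.07273270621256546 1.3697754149951566
row [-0.222, -0.282, 0.01, 0.003, -0.005, 0.0] pos [ 0.5336 -0.214   0.0553] xaxis yaw 8.0 q [ 0.29  0.88  0.01  1.86 -0.02  0.39  0.46] t 11.5
row [-0.225, -0.288, 0.01, 0.003, -0.005, 0.0] pos [ 0.5336 -0.214   0.0553] xaxis yaw 8.0 q [ 0.29  0.88  0.01  1.86 -0.02  0.39  0.46] t 11.5
```

```bash
python3 -m crank '[[0.1,-0.046,-0.013,0,0,0,0],[0.1,-0.096,-0.039,0,0,0,0],[0.1,-0.139,-0.074,0,0,0,0],[0.1,-0.175,-0.116,0,0,0,0],[0.1,-0.202,-0.165,0,0,0,0],[0.1,-0.219,-0.219,0,0,0,0],[0.1,-0.224,-0.275,0,0,0,0],[0.1,-0.224,-0.286,0,0,0,0]]'; python3 -c "
from h import *
p=monitor.get_state()['position'][:2]-base([0,-.077]);print(np.hypot(*p),np.arctan2(p[1],p[0])+np.pi-PSI)
row([.4688,-.1515,.052],8)"
```

```text
time_s: 12.5
position: [0.4688, -0.1527, 0.0556]
orientation: [0.998, 0.069, 0.005, 0.004]
ft_force: [-0.3, -5.9, 3.8]
opening: 0.198
0.07015515538576034 0.022224298798958236
row [0.0, -0.005, 0.014, 0.005, -0.006, -0.001] pos [ 0.4688 -0.1527  0.0556] xaxis yaw 7.9 q [ 0.21  0.83  0.02  2.1  -0.05  0.19  0.4 ] t 12.5
```

```bash
python3 -m crank '[[0.1,0,-0.008,0,0,0,0],[0.1,0,-0.008,0,0,0,0],[0.4,0,-0.008,0,0,0,0],[0.7,0,-0.008,0,0,0,0],[0.8,0,-0.008,0,0,0,0],[0.8,0,-0.008,-0.2,0,0,0],[0.8,0,-0.008,-0.4,0,0,0],[0.8,0,-0.008,-0.55,0,0,0]]'; python3 -c "
from h import *
row([.4,-.3,.2],8)"
```

```text
time_s: 13.5
position: [0.4672, -0.1496, 0.195]
orientation: [0.998, 0.069, 0.006, 0.004]
ft_force: [-0.0, -0.0, -0.9]
opening: 0.797
row [-0.349, 0.559, -0.019, 0.005, -0.007, -0.001] pos [ 0.4672 -0.1496  0.195 ] xaxis yaw 7.9 q [ 0.18  0.57  0.05  2.02 -0.04  0.54  0.4 ] t 13.5
```

```bash
python3 -m crank '[[0.8,-0.05,0.2,0,0,0,0],[0.8,-0.1,0.4,0,0,0,0],[0.8,-0.15,0.6,0,0,0,0],[0.8,-0.15,0.7,0,0,0,0],[0.8,-0.15,0.7,0,0,0,0],[0.8,-0.15,0.7,0,0,0,0]]'; python3 -c "
from h import *
I={}
for n in ('top','scene'):
    im=I[n]=viewer.capture(n); cv2.imwrite(f'pics/{n}5.png',im)
    zc=proj(n,np.r_[base([-.078*np.cos(np.radians(40)),.035-.078*np.sin(np.radians(40))]),.032])[0]
    a=red(n,im,zc,7,.032)
    if a: v=a[1][:2]-AX; print(n,a,np.hypot(*v),np.degrees(np.arctan2(v[1],v[0]))+180-8)
    for f in (0,5):
        h=red(n,cv2.imread(f'pics/{n}{f}.png'),proj(n,np.r_[base([-.07,-.077]),.071])[0],20,.071); v=h[1][:2]-base([0,-.077]); print('lever',f,h[0],np.arctan2(v[1],v[0])%6.283-np.pi-PSI)
cv2.imwrite('pics/g5.png',np.hstack([cv2.resize(I['top'][205:315,280:400],(400,367)),cv2.resize(I['scene'][225:335,250:370],(400,367))]))"
```

```text
time_s: 14.25
position: [0.4541, -0.3262, 0.1957]
orientation: [0.998, 0.07, 0.006, 0.003]
ft_force: [0.9, 0.4, -0.3]
opening: 0.802
top (array([351.54263566, 280.54263566]), array([ 0.47228078, -0.08725594,  0.032     ])) 0.07578394640100547 40.49671218833544
lever 0 [383.65780799 284.05603626] 0.08581388545093979
lever 5 [384.14776211 284.05783773] 0.10245514491498595
scene (array([319.91818182, 293.63939394]), array([ 0.46952749, -0.08825693,  0.032     ])) 0.0783705915667011 39.47410582816133
lever 0 [351.40775131 295.16500375] 0.03309887856071134
lever 5 [352.29655654 295.92330692] 0.061339659385202
```

View pics/g5.png

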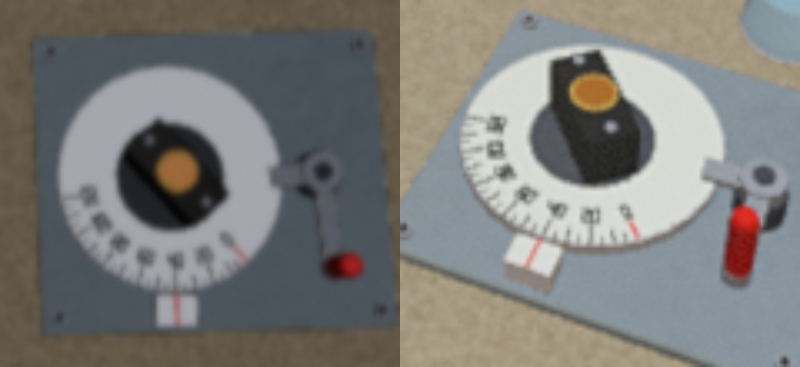

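The picture shows the lever back home with the tongue over the rim at (285,178) in the top crop, and the reading unchanged at 40. The lever sits about 0.02-0.03 rad above its start angle, so I'll regrip and push it a little further home for margin.

```bash
python3 -m crank '[[0.9,0.1,-0.2,0,0,0,0],[0.9,0.15,-0.4,0,0,0,0],[0.9,0.15,-0.6,0,0,0,0],[0.9,0.15,-0.69,0,0,0,0],[0.9,0.15,-0.69,0,0,0,0]]'; python3 -c "
from h import *
row([.4688,-.1535,.053],8)"
```

```text
time_s: 14.98
position: [0.4671, -0.1468, 0.1953]
orientation: [0.997, 0.073, 0.005, 0.002]
ft_force: [0.7, -0.8, -0.4]
opening: 0.902
row [-0.003, 0.025, 0.569, 0.003, -0.007, 0.004] pos [ 0.4671 -0.1468  0.1953] xaxis yaw 8.4 q [ 0.18  0.57  0.04  2.02 -0.04  0.54  0.4 ] t 14.97
```

```bash
python3 -m crank '[[0.9,0,0.025,0.2,0,0,0],[0.9,0,0.025,0.4,0,0,0],[0.9,0,0.025,0.56,0,0,0],[0.6,0,0.025,0.56,0,0,0],[0.3,0,0.025,0.56,0,0,0],[0.1,0,0.025,0.56,0,0,0],[0.1,0,0.025,0.56,0,0,0],[0.1,0,0.025,0.56,0,0,0]]' 30
python3 -m crank '[[0.1,0,-0.01,0,0,0,0],[0.1,0,-0.02,0,0,0,0],[0.1,0,-0.03,0,0,0,0],[0.1,0,-0.03,0,0,0,0],[0.1,0,-0.03,0,0,0,0]]'
```

```text
time_s: 15.98
position: [0.469, -0.1541, 0.057]
orientation: [0.997, 0.073, 0.005, 0.003]
ft_force: [-3.1, -0.0, 6.3]
opening: 0.2
time_s: 16.6
position: [0.4684, -0.1496, 0.0573]
orientation: [0.997, 0.071, 0.006, 0.005]
ft_force: [0.4, -8.6, -5.9]
opening: 0.199
```

```bash
python3 -m crank '[[0.4,0,0,0,0,0,0],[0.7,0,0,0,0,0,0],[0.8,0,0,0,0,0,0],[0.8,0,0,-0.2,0,0,0],[0.8,0,0,-0.4,0,0,0],[0.8,0,0,-0.55,0,0,0]]'
python3 -m crank '[[0.8,-0.05,0.2,0,0,0,0],[0.8,-0.1,0.4,0,0,0,0],[0.8,-0.15,0.6,0,0,0,0],[0.8,-0.15,0.7,0,0,0,0],[0.8,-0.15,0.7,0,0,0,0],[0.8,-0.15,0.7,0,0,0,0]]'; python3 -c "
from h import *
I={}
for n in ('top','scene'):
    im=I[n]=viewer.capture(n); cv2.imwrite(f'pics/{n}6.png',im)
    zc=proj(n,np.r_[base([-.078*np.cos(np.radians(40)),.035-.078*np.sin(np.radians(40))]),.032])[0]
    a=red(n,im,zc,7,.032)
    if a: v=a[1][:2]-AX; print(n,np.degrees(np.arctan2(v[1],v[0]))+180-8)
    for f in (0,5,6):
        h=red(n,cv2.imread(f'pics/{n}{f}.png'),proj(n,np.r_[base([-.07,-.077]),.071])[0],20,.071); v=h[1][:2]-base([0,-.077]); print('lever',f,h[0],np.arctan2(v[1],v[0])%6.283-np.pi-PSI)
    d=cv2.absdiff(im,cv2.imread(f'pics/{n}0.png')).max(2)
    print('diff at flask/mortar/beaker',[d[y-18:y+18,x-18:x+18].mean() for x,y in ([(361,188),(301,187),(242,257)] if n=='top' else [(369,225),(309,207),(218,235)])])
print(monitor.get_state()['ft_force'])"
```

```text
time_s: 17.35
position: [0.4668, -0.148, 0.1968]
orientation: [0.997, 0.072, 0.007, 0.005]
ft_force: [0.4, -0.3, 0.7]
opening: 0.798
time_s: 18.1
position: [0.4548, -0.3246, 0.1979]
orientation: [0.997, 0.073, 0.007, 0.004]
ft_force: [-0.5, 0.6, -0.5]
opening: 0.801
top 40.49671218833544
lever 0 [383.65780799 284.05603626] 0.08581388545093979
lever 5 [384.14776211 284.05783773] 0.10245514491498595
lever 6 [382.34723952 284.15047738] 0.0405892664905638
diff at flask/mortar/beaker [np.float64(0.8395061728395061), np.float64(0.8533950617283951), np.float64(0.8533950617283951)]
scene 39.4719000915386
lever 0 [351.40775131 295.16500375] 0.03309887856071134
lever 5 [352.29655654 295.92330692] 0.061339659385202
lever 6 [350.15353893 295.29034378] 0.003116174675050515
diff at flask/mortar/beaker [np.float64(28.94675925925926), np.float64(29.08564814814815), np.float64(26.992283950617285)]
[-0.33790914  0.42914046  0.25619503]
```

```bash
python3 -c "
from workcell import order
print(order.close_job())"
```

```text
the job is handed in; nothing more can be done
None
```

The analyser stage is set to 40 degrees with the lever back home, and I handed the job in at about 18 s of the 61 s allowed. No verdict was reported.

I swung the lever out to about 1.35 rad, turned the head from about 82° to 40°, then swung the lever back. The first return left it slightly above its starting angle, so I gripped it again and pushed it further home.

Last checks before handing in:
- **Reading:** the zero mark gives 40.5° in the top view and 39.5° in the scene view. Both cameras already differed by about 1° before the turn. In both views the 40 mark met the red index line. The reading did not change while the lever went home.
- **Lever:** it measures 0.04 rad (top) and 0.00 rad (scene), lower than at the start in both views. The pictures measured it at up to 0.09 rad at the start, when it was at most 0.05, so they read a little high.
- **Robot:** it is clear of the stage and shows almost no contact force.
- **Glassware and mortar:** the top view shows no change around the flask, mortar or beaker. The scene view differed by a similar amount at all three spots (27–29 grey levels). I put that down to a brightness change, but did not look into it.

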